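# Rack the empty spools in reverse order

### The arm

A 7-joint arm with a two-finger parallel gripper is mounted at the origin on the work surface. World frame = base frame: x ahead of the robot, y to its left, z up, the work surface at z = 0. Lengths are in m, angles in degrees, forces in N, time in s.
With the tool pointing down it reaches from about 0.425 to 0.875 m from the base axis. Payload 4.7 kg.
Tool frame: the origin (TCP) lies midway between the tips of the shut fingers; the grasp point (between the pads) lies 19 mm behind it; z points along the fingers, x is the direction in which the jaws open and shut, and the axes are right-handed (so a half turn about z gives the same grasp; the last joint's range is limited). The gripper opens to 87 mm and grips with 3 to 60 N. Pads are 19 mm wide; open, the fingers measure 117 mm over their backs; the gripper's body (75 mm by 190 mm) begins 51 mm behind the grasp point.
Start: joints at [77.355, 18.392, -4.016, 83.108, 1.295, 78.541, -3.26], TCP at [0.151, -0.632, 0.19] pointing down, gripper open.
Joint ranges: [-163.93, 163.93], [-17.29, 119.83], [-79.2, 71.16], [3.27, 140.29], [-89.18, 269.18], [5.43, 117.66], [-154.24, 154.24]. Speed limits (degrees/s): [147.25, 147.25, 180, 180, 180, 180, 180].

### API

Orientations are given as [roll, pitch, yaw] about the fixed x, y, z axes, in that order (R = Rz(yaw) Ry(pitch) Rx(roll)).
In Python, from cell import telemetry, optics, env gives the robot as it stands.
- The arm moves only by the tool arm_command, never from a script. Its arguments are lists of equal length, an entry for each row: "translation": the shift along the tool's x, y, z in cm, a list of three; "twist": the turn about the tool's z in degrees. In form: {"translation": [[x, y, z], ...], "twist": [twist, ...]}. A call has 1 to 10 rows; each row shifts and turns the pose as measured when the row begins, along the tool's axes as they then stand; what a row does not reach is not made up. A row lasts 1/8 s, in which the tool goes at most 62.5 mm and 10.7 degrees, less where a joint would pass 70% of its speed; a pose out of reach is approached as far as the arm can. A call is refused whole if a number of a shift passes 6.25 or a number of a turn 10.7, either way. A call with a gripper value outside its range is refused whole. "grip" is the opening in per cent of the stroke, from 0 (shut) to 100 (fully open), set as the call begins (left out, the last holds). The fingers move at their own pace and stop on an object; "force" is the grip in N (left out, the last holds). Time passes only in rows, so rows that do not move let the fingers close. It gives the time, the measured TCP pose, the force and the opening at its end, in the units of the state.
- telemetry.get_obs(): the state, without advancing time (a new reading comes with each control period).
- optics.read_camera(name): name is "side" or "top" or "wrist"; returns a dict with "img" (480x640x3 uint8, blue, green, red), "fx", "fy", "cx", "cy" (pixels), "dist" ([k1, k2, p1, p2, k3] as OpenCV has them; the pictures are not rectified), "extrinsics" (4x4, takes a point from camera to world coordinates); the wrist camera has in their place "hand_eye" (4x4, takes a point from camera to tool coordinates, whose origin is the TCP and whose axes are the tool frame's). Camera axes: x right, y up, looking along -z (the intrinsics and any distortion apply to the point x, -y, -z); pixel columns grow to the right and rows downward; lengths in m; the calibration is good to about 2 mm. A picture is of the moment at which its call begins: read the wrist's pose just before it. There is no depth.
- env.sign_off(): hands the job in, once; it reports no verdict.
The state is a dict: "time_s": time; "qpos": joint angles; "joint_velocities": joint speeds; "effort": joint torques, N m; "tool_pos": TCP position; "tool_rot": TCP orientation; "force": force on the tool from outside, world axes, zero at the start; "wrist_torque": the same for the moment, N m; "grip_width": finger opening in m.
Only numpy, scipy, OpenCV 4.12 (cv2) and the standard library are available. Lean on these libraries where they do the work, as an engineer would, in place of code of your own. Each camera call takes 0.05 s, during which the arm holds its last target. There are 200 camera calls.

### The job

Move the four empty cardboard spools from the grey cradles on the plank to the rail rack, in reverse order: the spool that stands farthest to the robot's left in the cradles goes into the bay farthest to its right, the next one into the next bay, and so on. Stand each spool on edge on both rails, square and in the middle of its bay, and leave all four there at rest.

Things in the scene. Friction and masses are not known exactly. Their poses are not given: they have to be found in the camera images.
- big_wide_center (a point): Centre of the big wide empty cardboard spool: two flat round flanges (3 mm thick, diameter 112 mm) on a hub (diameter 56 mm), 44 mm wide over the outer faces of the flanges, about 150 g. It stands on edge: its y axis is its axle (level, either way round; x and z turn as it rolls). Standing in a cradle or in the rack its centre is 87 mm above the table. Can be pinched across its flanges.
- big_slim_center (a point): Centre of the big slim empty cardboard spool: two flat round flanges (3 mm thick, diameter 112 mm) on a hub (diameter 56 mm), 26 mm wide over the outer faces of the flanges, about 120 g. It stands on edge: its y axis is its axle (level, either way round; x and z turn as it rolls). Standing in a cradle or in the rack its centre is 87 mm above the table. Can be pinched across its flanges.
- small_wide_center (a point): Centre of the small wide empty cardboard spool: two flat round flanges (3 mm thick, diameter 88 mm) on a hub (diameter 44 mm), 44 mm wide over the outer faces of the flanges, about 100 g. It stands on edge: its y axis is its axle (level, either way round; x and z turn as it rolls). Standing in a cradle or in the rack its centre is 72 mm above the table. Can be pinched across its flanges.
- small_slim_center (a point): Centre of the small slim empty cardboard spool: two flat round flanges (3 mm thick, diameter 88 mm) on a hub (diameter 44 mm), 26 mm wide over the outer faces of the flanges, about 80 g. It stands on edge: its y axis is its axle (level, either way round; x and z turn as it rolls). Standing in a cradle or in the rack its centre is 72 mm above the table. Can be pinched across its flanges.
- cradle_big_wide: The fixed grey cradle in which the big wide spool stands at the start; the four cradles are alike. Base 100 x 62 mm (x, y), two ridges along y at x = -32 and +32 mm, tops 28 mm above its origin, which is the centre of its underside, on the plank. y: along the row.
- cradle_big_slim: The fixed grey cradle in which the big slim spool stands at the start; the four cradles are alike. Base 100 x 62 mm (x, y), two ridges along y at x = -32 and +32 mm, tops 28 mm above its origin, which is the centre of its underside, on the plank. y: along the row.
- cradle_small_wide: The fixed grey cradle in which the small wide spool stands at the start; the four cradles are alike. Base 100 x 62 mm (x, y), two ridges along y at x = -32 and +32 mm, tops 28 mm above its origin, which is the centre of its underside, on the plank. y: along the row.
- cradle_small_slim: The fixed grey cradle in which the small slim spool stands at the start; the four cradles are alike. Base 100 x 62 mm (x, y), two ridges along y at x = -32 and +32 mm, tops 28 mm above its origin, which is the centre of its underside, on the plank. y: along the row.
- tray: The fixed plywood plank under the four cradles, 140 x 380 x 12 mm (x, y, z), origin at the centre of its underside, on the table. y runs along the row, to the robot's left; the cradles stand at y = -126, -42, +42 and +126 mm, in an order that changes. It may be nearer to the robot than the rack or farther.
- rack: Fixed rail rack, four empty bays in a row. Origin: centre of its underside, on the table; y along the row to the robot's left. Two 12 mm rails along y at x = -32, +32 mm, axes 34 mm up, carry spools on edge, axle along y, centre over x = 0. Fins at y = -84, 0, +84 and wooden ends (inner faces y = -168, +168), 110 mm deep, 55 mm high. Bay middles: y = -126, -42, +42, +126 mm.

How it is judged:
By the outcome, as a careful person would: the job done as asked, in the order asked, and still so for the second after the job is handed in, with the robot touching nothing.
It also fails if it takes over 88 s, if anything falls off the work surface, if the arm or the gripper's body presses on something with over 40 N, if the wrist force passes 120 N, or if a joint passes its speed limit or range.

## Working session

There is one attempt and no reset: what is moved stays moved. The work goes in short steps, Python scripts to look and compute and a tool call to move; the robot and the scene stay as the last step left them, time stands still between calls to the robot, and variables do not carry over. Pictures are saved under pics/ and viewed, about 12 in all and at most 16, crops included, and the job is handed in when it is done.

Besides the shell and the picture viewer there is one more tool, called after "Call:" by a JSON object that holds its "method" and its "body", one argument or row to a line. arm_command: Moves the arm, as the interface text tells. Its arguments: {"type":"object","properties":{"translation":{"type":"array","items":{"type":"array","items":{"type":"number"}}},"twist":{"type":"array","items":{"type":"number"}},"grip":{"type":"number"},"force":{"type":"number"}},"required":["translation","twist"]}

```bash
ls; mkdir -p pics; python3 - <<'E'
from cell import telemetry, optics, env
import cv2
print(telemetry.get_obs())
for n in("top","side"):
    r=optics.read_camera(n); cv2.imwrite(f"pics/{n}0.png",r["img"])
    print({k:v for k,v in r.items() if k!="img"})
E
```

```text
pics
{'time_s': 0.0, 'qpos': array([77.35706438, 18.44054214, -4.01674449, 83.17368083,  1.29455647,
       78.54011022, -3.26044523]), 'joint_velocities': array([ 0.0478744 , -0.09486816, -0.04635407, -0.01393651, -0.01213548,
       -0.04826414, -0.05945402]), 'effort': array([ 2.00162447e-05, -4.91295218e+01, -4.04400984e-01, -3.12524092e+01,
       -6.40396331e-02,  4.37348220e-02,  2.22692161e-04]), 'tool_pos': array([ 0.15101993, -0.6315917 ,  0.18855562]), 'tool_rot': array([ 1.79995177e+02,  1.09111804e-01, -7.65467290e+01]), 'force': array([-0.51131466, -0.14708288, -0.17163495]), 'wrist_torque': array([0.01876233, 0.00615412, 0.05845794]), 'grip_width': 0.08711593126775379}
{'fx': 552.0530713088489, 'fy': 552.0530713088489, 'cx': 317.7631927996519, 'cy': 235.82819902304115, 'dist': array([-0.00083408,  0.        ,  0.        ,  0.        ,  0.        ]), 'extrinsics': array([[ 7.00468843e-03,  9.81170618e-01, -1.93015940e-01,
         3.90469033e-01],
       [-9.99279823e-01,  1.40666855e-02,  3.52415179e-02,
        -6.42346152e-04],
       [ 3.72930364e-02,  1.92630078e-01,  9.80562534e-01,
         9.88050977e-01],
       [ 0.00000000e+00,  0.00000000e+00,  0.00000000e+00,
         1.00000000e+00]])}
{'fx': 441.23678246049315, 'fy': 441.23678246049315, 'cx': 315.2523820481913, 'cy': 234.37228830066942, 'dist': array([-0.05926903,  0.        ,  0.        ,  0.        ,  0.        ]), 'extrinsics': array([[-0.99665746,  0.07041603, -0.0414186 ,  0.52788542],
       [-0.08036039, -0.75380661,  0.65216394,  0.49033862],
       [ 0.01470118,  0.65331247,  0.75694563,  0.63797317],
       [ 0.        ,  0.        ,  0.        ,  1.        ]])}
```

View pics/top0.png

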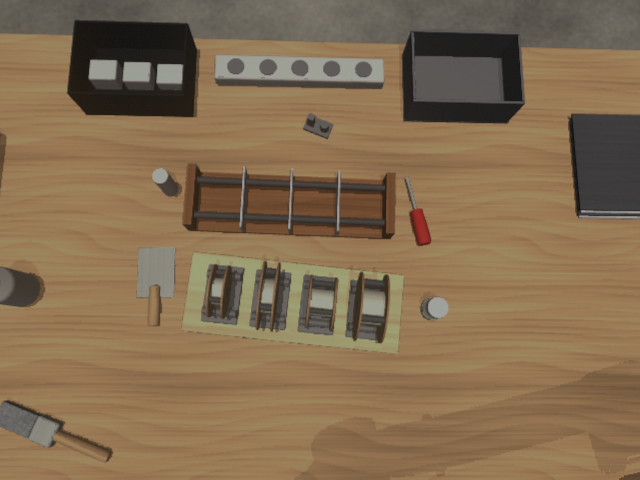

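View pics/side0.png

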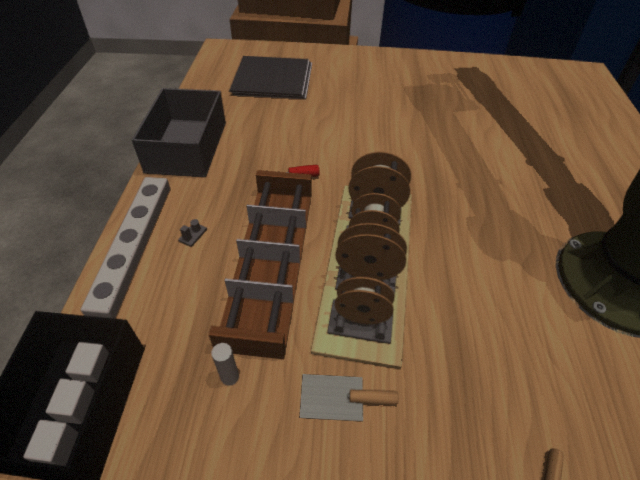

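The top view has image right as the robot's right. Left to right, the tray holds small slim (218,292), big slim (270,295), small wide (320,302) and big wide (373,307). The rack, around (290,205), is farther from the robot and empty. Next I'll measure a magnified crop.

```bash
cat > h.py <<'E'
import cv2, numpy as np
from cell import telemetry, optics, env
from scipy.spatial.transform import Rotation as R
def T():
    o=telemetry.get_obs(); M=np.eye(4); M[:3,:3]=R.from_euler('xyz',o["tool_rot"],degrees=True).as_matrix(); M[:3,3]=o["tool_pos"]; return M
def shot(n,save=None):
    M=T(); r=optics.read_camera(n)
    r["E"]=M@r["hand_eye"] if n=="wrist" else r["extrinsics"]
    if save: cv2.imwrite("pics/"+save,r["img"])
    return r
def cast(r,px,z):
    K=np.array([[r["fx"],0,r["cx"]],[0,r["fy"],r["cy"]],[0,0,1]])
    u=cv2.undistortPoints(np.array(px,float).reshape(-1,1,2),K,np.array(r["dist"]))[:,0]
    d=np.c_[u[:,0],-u[:,1],-np.ones(len(u))]@r["E"][:3,:3].T; o=r["E"][:3,3]
    return o+d*((z-o[2])/d[:,2])[:,None]
E
python3 - <<'E'
from h import *
r=shot("top"); im=r["img"]; c=im[150:360,170:420]
cv2.imwrite("pics/crop.png",cv2.resize(c,None,fx=3,fy=2.857/2.857*2.8,interpolation=cv2.INTER_CUBIC))
h=cv2.cvtColor(im,cv2.COLOR_BGR2HSV)
print(h[340,230],h[260,240],h[400,230])
E
```

```text
[ 15 114 152] [ 31  69 158] [ 18 106 156]
```

View pics/crop.png

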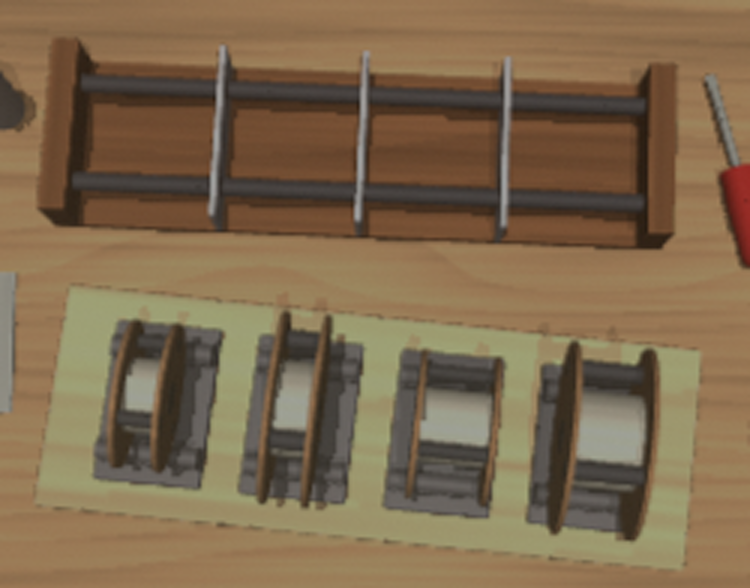

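```bash
python3 - <<'E'
from h import *
r=shot("top")
P=lambda a:np.c_[170+np.array(a)[:,0]/3,150+np.array(a)[:,1]/2.8]
np.set_printoptions(precision=4,suppress=True)
def fit(w,m):
    w=w[:,:2];m=np.array(m,float); U,_,V=np.linalg.svd((m-m.mean(0)).T@(w-w.mean(0))); Rm=(U@V).T
    t=w.mean(0)-Rm@m.mean(0); print("yaw",np.degrees(np.arctan2(Rm[1,0],Rm[0,0])),"t",t); print("res mm",1000*(w-(m@Rm.T+t))); return Rm,t
h=cv2.cvtColor(r["img"],cv2.COLOR_BGR2HSV); m=cv2.inRange(h,(23,40,90),(40,130,255)); m=cv2.morphologyEx(m,cv2.MORPH_CLOSE,np.ones((25,25)))
c=max(cv2.findContours(m,0,1)[0],key=cv2.contourArea); print(cv2.boxPoints(cv2.minAreaRect(c)))
w=cast(r,P([(70,285),(700,350),(685,568),(37,503)]),.012)
Rt,tt=fit(w,[(.07,.19),(.07,-.19),(-.07,-.19),(-.07,.19)])
w=cast(r,P([(222,46),(213,217),(367,53),(358,222),(508,58),(502,230)]),.055)
Rr,tr=fit(w,[(.055,.084),(-.055,.084),(.055,0),(-.055,0),(.055,-.084),(-.055,-.084)])
for y in(.126,.042,-.042,-.126): print(y,"cradle",Rt@[0,y]+tt,"bay",Rr@[0,y]+tr)
# spool flange tops: outer-left top pixel / outer-right approximations at top rim height
for n,z,a,b in(("ss",.072,(118,395),(168,398)),("bs",.087,(273,408),(317,410)),("sw",.072,(416,425),(493,430)),("bw",.087,(565,438),(645,445))):
    w=cast(r,P([a,b]),z); print(n,w.mean(0),np.diff(w,axis=0))
E
```

```text
[[181.5853 329.7317]
 [190.3049 251.2561]
 [405.3171 275.1464]
 [396.5975 353.6219]]
yaw -5.561544808208433 t [0.4637 0.004 ]
res mm [[-1.2844 -0.9021]
 [-1.5819  2.5017]
 [ 1.4197  0.8284]
 [ 1.4466 -2.428 ]]
yaw -1.6645602276143412 t [0.6392 0.0136]
res mm [[ 0.0202  0.5181]
 [ 0.1892 -1.1263]
 [-0.5043 -0.4674]
 [ 0.721  -0.2217]
 [ 0.23    0.4843]
 [-0.6562  0.8129]]
0.126 cradle [0.4759 0.1294] bay [0.6428 0.1395]
0.042 cradle [0.4678 0.0458] bay [0.6404 0.0556]
-0.042 cradle [ 0.4596 -0.0378] bay [ 0.638  -0.0284]
-0.126 cradle [ 0.4515 -0.1214] bay [ 0.6355 -0.1124]
ss [0.4747 0.1309 0.072 ] [[-0.0015 -0.0274  0.    ]]
bs [0.467  0.0466 0.087 ] [[-0.0009 -0.0238  0.    ]]
sw [ 0.4582 -0.0405  0.072 ] [[-0.0025 -0.0425  0.    ]]
bw [ 0.4498 -0.1217  0.087 ] [[-0.0036 -0.0436  0.    ]]
```

```bash
cat >> h.py <<'E'
def plan(xyz,yaw,step=5.5,rows=None):
    """rows (cm, tool axes; deg) from measured pose to target"""
    o=telemetry.get_obs(); p=np.array(o["tool_pos"]); y=o["tool_rot"][2]; d=(np.array(xyz)-p)*100; dy=(yaw-y+180)%360-180
    n=rows or int(max(1,np.ceil(np.linalg.norm(d)/step),np.ceil(abs(dy)/8)))
    M=T()[:3,:3]; out=[]
    for i in range(n): out.append((R.from_euler('z',dy*i/n,degrees=True).as_matrix()@M).T@(d/n))
    print("pos",np.round(p,4),"rot",np.round(o["tool_rot"],2),"grip",round(o["grip_width"],4),"t",round(o["time_s"],2),"F",np.round(o["force"],1))
    print([[round(float(v),2) for v in a] for a in out],"twist",round(-dy/n,2),"x",n)
E
python3 -c "
from h import *
plan((.4515,-.1214,.27),-95.6)"
```

```text
pos [ 0.1511 -0.6318  0.189 ] rot [ 1.7999e+02  7.0000e-02 -7.6550e+01] grip 0.0868 t 0.2 F [ 0.3  0.8 -0.1]
[[-3.88, -3.74, -0.73], [-3.99, -3.62, -0.73], [-4.1, -3.49, -0.73], [-4.2, -3.37, -0.73], [-4.3, -3.24, -0.73], [-4.4, -3.11, -0.73], [-4.49, -2.97, -0.73], [-4.58, -2.84, -0.73], [-4.66, -2.7, -0.73], [-4.74, -2.56, -0.73], [-4.81, -2.41, -0.73]] twist 1.73 x 11
```

Call:
{"method": "arm_command", "body": {
  "translation": [
    [-3.9, -3.7, -2],
    [-4, -3.6, -2],
    [-4.1, -3.5, -2],
    [-4.2, -3.4, -2],
    [-4.3, -3.2, 0],
    [-4.4, -3.1, 0],
    [-4.5, -3, 0],
    [-4.6, -2.8, 0],
    [-4.7, -2.7, 0],
    [-4.7, -2.6, 0]
  ],
  "twist": [1.8, 1.8, 1.8, 1.8, 1.8, 1.8, 1.8, 1.8, 1.8, 1.8],
  "grip": 75,
  "force": 15
}}

```text
time_s: 1.45
tool_pos: [0.4346, -0.1592, 0.2699]
tool_rot: [180.0, 0.0, -95.7]
force: [-0.2, -1.6, 0.0]
grip_width: 0.0655
```

```bash
python3 -c "
from h import *
plan((.4515,-.1214,.27),-95.6)"
```

```text
pos [ 0.4346 -0.1592  0.2699] rot [ 1.7998e+02  2.0000e-02 -9.5680e+01] grip 0.0655 t 1.45 F [-0.2 -1.6  0. ]
[[-3.93, -1.3, -0.01]] twist -0.08 x 1
```

Call:
{"method": "arm_command", "body": {
  "translation": [
    [-3.9, -1.3, 0],
    [0, 0, 0]
  ],
  "twist": [0, 0]
}}

```text
time_s: 1.7
tool_pos: [0.4535, -0.1152, 0.2702]
tool_rot: [-180.0, 0.1, -95.2]
force: [-1.0, -0.2, -0.3]
grip_width: 0.0654
```

```bash
python3 -c "
from h import *
r=shot('wrist','w1.png'); print(np.round(r['E'],3))
plan((.4515,-.1214,.13),-95.6)"
```

```text
[[-0.091  0.958  0.271  0.529]
 [-0.996 -0.087 -0.026 -0.122]
 [-0.002 -0.272  0.962  0.465]
 [ 0.     0.     0.     1.   ]]
pos [ 0.4528 -0.1174  0.27  ] rot [-1.7999e+02  1.0000e-02 -9.5350e+01] grip 0.065 t 1.75 F [-0.7  0.3 -0.1]
[[0.14, 0.03, 4.67], [0.14, 0.03, 4.67], [0.14, 0.03, 4.67]] twist 0.08 x 3
```

View pics/w1.png

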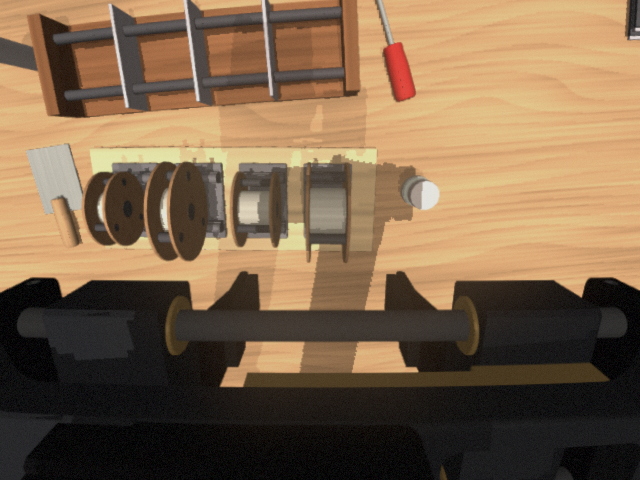

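```bash
python3 -c "
from h import *
r=shot('wrist')
np.set_printoptions(precision=4,suppress=True)
print(cast(r,[(308,262),(348,262)],.087)); print(cast(r,[(308,162),(348,163)],.087))
plan((.4515,-.1214,.13),-95.6)"
```

```text
[[ 0.3934 -0.095   0.087 ]
 [ 0.389  -0.1416  0.087 ]]
[[ 0.5076 -0.107   0.087 ]
 [ 0.5025 -0.15    0.087 ]]
pos [ 0.4522 -0.1192  0.2699] rot [179.99  -0.01 -95.52] grip 0.0652 t 1.8 F [-0.6  0.2 -0.3]
[[0.07, 0.02, 4.66], [0.07, 0.02, 4.66], [0.07, 0.02, 4.66]] twist 0.03 x 3
```

Call:
{"method": "arm_command", "body": {
  "translation": [
    [0.3, 0.3, 4],
    [0, 0, 4],
    [0, 0, 4],
    [0, 0, 3.2],
    [0, 0, 1.2],
    [0, 0, 0]
  ],
  "twist": [0, 0, 0, 0, 0, 0]
}}

```text
time_s: 2.55
tool_pos: [0.4459, -0.1333, 0.1019]
tool_rot: [-180.0, -0.2, -96.5]
force: [0.5, 0.5, 0.4]
grip_width: 0.0657
```

Call:
{"method": "arm_command", "body": {
  "translation": [
    [0, 0, 0],
    [0, 0, 0],
    [0, 0, 0],
    [0, 0, 0],
    [0, 0, 0]
  ],
  "twist": [0, 0, 0, 0, 0],
  "grip": 30,
  "force": 15
}}

```text
time_s: 3.18
tool_pos: [0.4482, -0.1349, 0.1054]
tool_rot: [-179.6, -0.4, -96.6]
force: [-0.1, -0.5, -1.6]
grip_width: 0.0444
```

Call:
{"method": "arm_command", "body": {
  "translation": [
    [0, 0, -1],
    [0, 0, -3],
    [0, 0, -4],
    [0, 0, -4],
    [0, 0, -4],
    [0, 0, 0]
  ],
  "twist": [0, 0, 0, 0, 0, 0]
}}

```text
time_s: 3.92
tool_pos: [0.4471, -0.133, 0.2729]
tool_rot: [-179.6, -0.4, -96.5]
force: [-0.7, 0.1, -2.1]
grip_width: 0.044
```

```bash
python3 -c "
from h import *
r=shot('wrist','w2.png')
plan((.6428,.1395,.26),-91.7)"
```

```text
pos [ 0.446  -0.1328  0.271 ] rot [-179.78   -0.33  -96.51] grip 0.0438 t 3.98 F [ 0.9 -0.2 -1.2]
[[-4.18, -2.35, 0.14], [-4.16, -2.4, 0.14], [-4.13, -2.45, 0.14], [-4.1, -2.5, 0.14], [-4.07, -2.55, 0.14], [-4.04, -2.6, 0.14], [-4.0, -2.65, 0.14]] twist -0.69 x 7
```

View pics/w2.png

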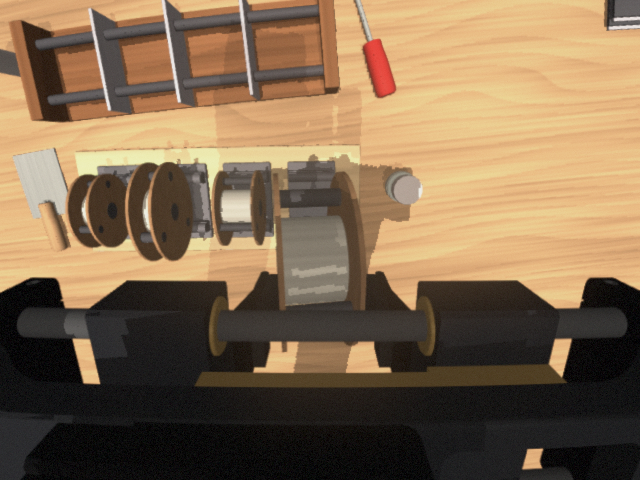

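Call:
{"method": "arm_command", "body": {
  "translation": [
    [-3, -1.6, 0],
    [-4.2, -2.4, 0],
    [-4.2, -2.5, 0],
    [-4.1, -2.5, 0],
    [-4.1, -2.6, 0],
    [-4, -2.6, 0],
    [-3, -2, 0],
    [-1, -0.6, 0],
    [0, 0, 0],
    [0, 0, 0]
  ],
  "twist": [-0.7, -0.7, -0.7, -0.7, -0.7, -0.7, -0.7, 0, 0, 0]
}}

```text
time_s: 5.22
tool_pos: [0.6325, 0.1318, 0.2545]
tool_rot: [178.9, -0.5, -91.9]
force: [0.1, 0.4, -2.1]
grip_width: 0.0441
```

```bash
python3 -c "
from h import *
plan((.6428,.1395,.16),-91.7)
shot('side','s1.png')"
```

```text
pos [0.6325 0.1318 0.2545] rot [178.9   -0.54 -91.87] grip 0.0441 t 5.22 F [ 0.1  0.4 -2.1]
[[-0.45, -0.59, 4.71], [-0.44, -0.59, 4.71]] twist -0.08 x 2
```

View pics/s1.png

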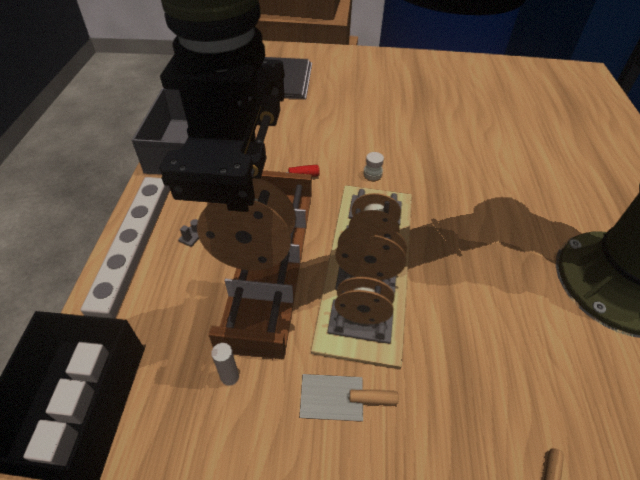

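Call:
{"method": "arm_command", "body": {
  "translation": [
    [-0.5, -0.6, 1],
    [-0.4, -0.5, 2],
    [0, 0, 2.5],
    [0, 0, 2],
    [0, 0, 0.5],
    [0, 0, 0]
  ],
  "twist": [0, 0, 0, 0, 0, 0]
}}

```text
time_s: 6.02
tool_pos: [0.6426, 0.136, 0.1676]
tool_rot: [178.8, -0.7, -92.2]
force: [-0.6, -0.8, -0.9]
grip_width: 0.0442
```

```bash
python3 -c "
from h import *
plan((.6428,.1395,.106),-91.7)
r=shot('wrist','w3.png')"
```

```text
pos [0.6426 0.136  0.1676] rot [178.84  -0.71 -92.17] grip 0.0442 t 6.03 F [-0.6 -0.8 -0.9]
[[-0.22, -0.07, 3.08], [-0.22, -0.07, 3.08]] twist -0.23 x 2
```

View pics/w3.png

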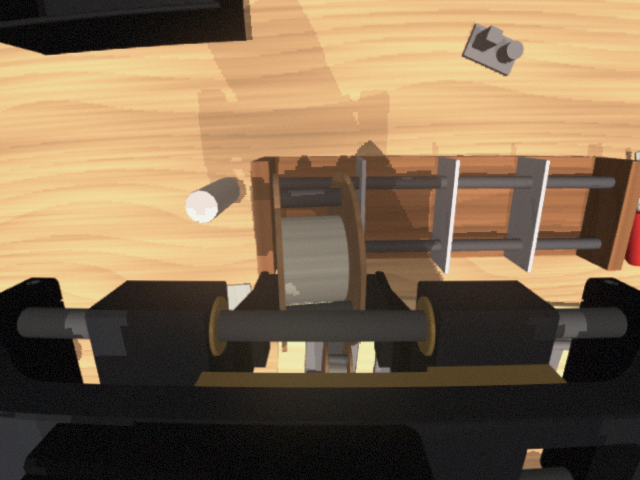

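Call:
{"method": "arm_command", "body": {
  "translation": [
    [0, 0, 1.5],
    [0, 0, 2],
    [0, 0, 1.2],
    [0, 0, 0.5],
    [0, 0, 0.3],
    [0, 0, 0]
  ],
  "twist": [-0.2, 0, 0, 0, 0, 0]
}}

```text
time_s: 6.82
tool_pos: [0.6422, 0.1355, 0.1099]
tool_rot: [178.9, -0.7, -92.0]
force: [0.3, -0.7, -1.0]
grip_width: 0.044
```

```bash
python3 -c "
from h import *
plan((.6428,.136,.106),-91.7)"
```

```text
pos [0.6422 0.1355 0.1099] rot [178.94  -0.68 -91.96] grip 0.044 t 6.83 F [ 0.3 -0.7 -1. ]
[[-0.05, -0.07, 0.39]] twist -0.26 x 1
```

Call:
{"method": "arm_command", "body": {
  "translation": [
    [0, 0, 0.2],
    [0, 0, 0.2],
    [0, 0, 0.1],
    [0, 0, 0]
  ],
  "twist": [0, 0, 0, 0]
}}

```text
time_s: 7.32
tool_pos: [0.6429, 0.1358, 0.1059]
tool_rot: [179.1, -0.7, -92.0]
force: [-0.4, -0.2, -0.9]
grip_width: 0.0439
```

Call:
{"method": "arm_command", "body": {
  "translation": [
    [0, 0, 0.2],
    [0, 0, 0.1],
    [0, 0, 0]
  ],
  "twist": [0, 0, 0]
}}

```text
time_s: 7.7
tool_pos: [0.644, 0.136, 0.1049]
tool_rot: [179.2, -0.6, -92.0]
force: [-0.9, -0.8, 0.7]
grip_width: 0.0438
```

```bash
python3 -c "
from h import *
plan((.6428,.136,.106),-91.7)
r=shot('side'); cv2.imwrite('pics/s2.png',cv2.resize(r['img'][150:370,180:420],None,fx=2.5,fy=2.5))"
```

```text
pos [0.644  0.136  0.1049] rot [179.24  -0.65 -91.98] grip 0.0438 t 7.7 F [-0.9 -0.8  0.7]
[[0.0, 0.12, -0.11]] twist -0.28 x 1
```

View pics/s2.png

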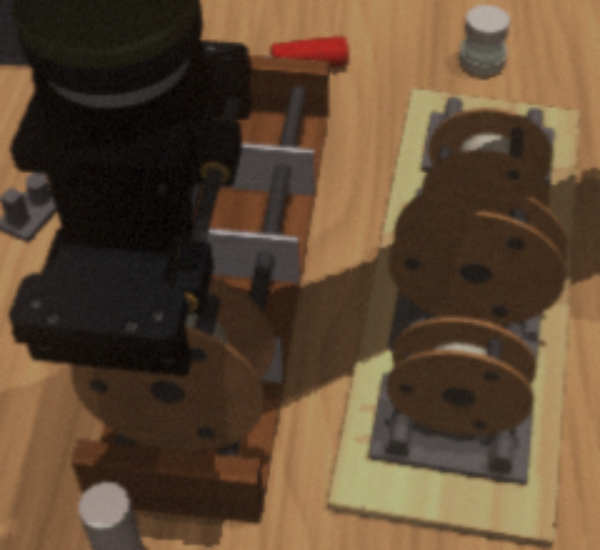

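The side crop shows the big wide spool in the left bay, touching the rails. I'll release it and retreat.

Call:
{"method": "arm_command", "body": {
  "translation": [
    [0, 0, 0],
    [0, 0, 0],
    [0, 0, 0],
    [0, 0, -2],
    [0, 0, -4],
    [0, 0, -5],
    [0, 0, -5],
    [0, 0, 0]
  ],
  "twist": [0, 0, 0, 0, 0, 0, 0, 0],
  "grip": 70
}}

```text
time_s: 8.75
tool_pos: [0.6463, 0.1385, 0.2742]
tool_rot: [179.4, -0.5, -91.9]
force: [-0.4, 0.1, -0.7]
grip_width: 0.0609
```

```bash
python3 -c "
from h import *
plan((.4588,-.039,.27),-95.6)
r=shot('wrist','w4.png'); np.save('E4.npy',r['E'])"
```

```text
pos [0.6463 0.1385 0.2742] rot [179.37  -0.5  -91.94] grip 0.0609 t 8.75 F [-0.4  0.1 -0.7]
[[3.67, 3.63, 0.16], [3.72, 3.58, 0.16], [3.77, 3.53, 0.16], [3.81, 3.48, 0.16], [3.86, 3.43, 0.16]] twist 0.73 x 5
```

View pics/w4.png

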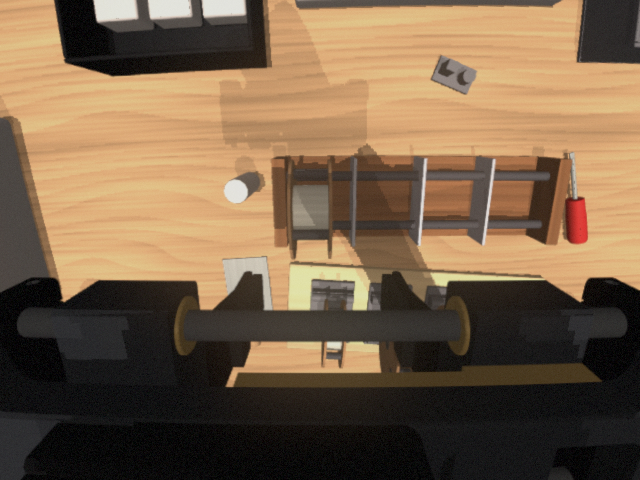

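```bash
python3 -c "
from h import *
r=shot('wrist'); r['E']=np.load('E4.npy')
np.set_printoptions(precision=4,suppress=True)
a=cast(r,[(291,257),(331,257),(291,158),(331,158)],.087); print('spool',a,a.mean(0))
print('bay',cast(r,[(288,157),(288,243),(355,157),(353,243),(421,157),(418,243),(491,157),(487,243),(549,243)],.055))
"
```

```text
spool [[0.5889 0.1758 0.087 ]
 [0.5871 0.1286 0.087 ]
 [0.703  0.1691 0.087 ]
 [0.7015 0.1255 0.087 ]] [0.6451 0.1498 0.087 ]
bay [[ 0.7025  0.1752  0.055 ]
 [ 0.5964  0.1817  0.055 ]
 [ 0.6998  0.0961  0.055 ]
 [ 0.5933  0.0995  0.055 ]
 [ 0.6974  0.0175  0.055 ]
 [ 0.5902  0.0166  0.055 ]
 [ 0.6952 -0.0677  0.055 ]
 [ 0.5868 -0.0734  0.055 ]
 [ 0.5836 -0.1572  0.055 ]]
```

The spool sits about 11 mm left of the bay middle: my close was off-centre by 13 mm and tilted it. I'll regrasp it centred and shift it.

Call:
{"method": "arm_command", "body": {
  "translation": [
    [-1.1, 0.1, 3],
    [0, 0, 4],
    [0, 0, 4],
    [0, 0, 1.5],
    [0, 0, 0]
  ],
  "twist": [0, 0, 0, 0, 0],
  "grip": 78
}}

```text
time_s: 9.48
tool_pos: [0.6386, 0.1453, 0.1367]
tool_rot: [178.6, -0.8, -91.9]
force: [0.5, 0.8, 1.0]
grip_width: 0.0678
```

```bash
python3 -c "
from h import *
plan((.645,.1498,.105),-92)"
```

```text
pos [0.6386 0.1453 0.1367] rot [178.59  -0.79 -91.94] grip 0.0678 t 9.47 F [0.5 0.8 1. ]
[[-0.51, -0.7, 3.14]] twist 0.06 x 1
```

Call:
{"method": "arm_command", "body": {
  "translation": [
    [-0.5, -0.6, 1],
    [0, 0, 1.2],
    [0, 0, 0.9],
    [0, 0, 0],
    [0, 0, 0]
  ],
  "twist": [0, 0, 0, 0, 0]
}}

```text
time_s: 10.1
tool_pos: [0.6467, 0.151, 0.1069]
tool_rot: [178.9, -0.7, -92.0]
force: [-0.9, 0.2, 0.8]
grip_width: 0.0677
```

```bash
python3 -c "
from h import *
plan((.645,.1498,.105),-92)"
```

```text
pos [0.6467 0.151  0.1069] rot [178.87  -0.69 -91.96] grip 0.0677 t 10.1 F [-0.9  0.2  0.8]
[[0.13, 0.16, 0.19]] twist 0.04 x 1
```

Call:
{"method": "arm_command", "body": {
  "translation": [
    [0, 0, 0],
    [0, 0, 0],
    [0, 0, 0],
    [0, 0, 0],
    [0, 0, -0.6],
    [0, 0, -0.8],
    [0.6, 0.1, 0],
    [0.5, 0.1, 0],
    [0, 0, 0],
    [0, 0, 0]
  ],
  "twist": [0, 0, 0, 0, 0, 0, 0, 0, 0, 0],
  "grip": 30
}}

```text
time_s: 11.35
tool_pos: [0.6446, 0.1387, 0.1226]
tool_rot: [178.9, -0.7, -92.0]
force: [-0.5, -0.5, -1.3]
grip_width: 0.0435
```

```bash
python3 -c "
from h import *
plan((.642,.1395,.1065),-91.7)"
```

```text
pos [0.6446 0.1387 0.1226] rot [178.91  -0.72 -92.02] grip 0.0435 t 11.35 F [-0.5 -0.5 -1.3]
[[-0.09, 0.23, 1.61]] twist -0.32 x 1
```

Call:
{"method": "arm_command", "body": {
  "translation": [
    [0, 0.1, 0.7],
    [0, 0.1, 0.6],
    [0, 0, 0.2],
    [0, 0, 0.1],
    [0, 0, 0]
  ],
  "twist": [-0.3, 0, 0, 0, 0]
}}

```text
time_s: 11.98
tool_pos: [0.6461, 0.1388, 0.1093]
tool_rot: [179.4, -0.7, -91.7]
force: [-1.6, -0.7, -1.4]
grip_width: 0.0433
```

Call:
{"method": "arm_command", "body": {
  "translation": [
    [0, 0, 0],
    [0, 0, 0],
    [0, 0, 0],
    [0, 0, -2],
    [0, 0, -4],
    [0, 0, -5],
    [0, 0, -5],
    [0, 0, 0],
    [0, 0, 0]
  ],
  "twist": [0, 0, 0, 0, 0, 0, 0, 0, 0],
  "grip": 72
}}

```text
time_s: 13.1
tool_pos: [0.6468, 0.1421, 0.2787]
tool_rot: [179.5, -0.6, -91.6]
force: [0.7, 0.2, -0.6]
grip_width: 0.0628
```

```bash
python3 -c "
from h import *
plan((.4588,-.039,.27),-95.6)"
```

```text
pos [0.6468 0.1421 0.2787] rot [179.48  -0.55 -91.62] grip 0.0628 t 13.1 F [ 0.7  0.2 -0.6]
[[3.73, 3.65, 0.24], [3.78, 3.6, 0.24], [3.83, 3.55, 0.24], [3.87, 3.5, 0.24], [3.92, 3.44, 0.24]] twist 0.8 x 5
```

Call:
{"method": "arm_command", "body": {
  "translation": [
    [3, 3, 0],
    [3.8, 3.6, 0],
    [3.8, 3.5, 0],
    [3.9, 3.5, 0],
    [3.4, 3, 0],
    [1.3, 1.1, 0],
    [0, 0, 0],
    [0, 0, 0]
  ],
  "twist": [0.8, 0.8, 0.8, 0.8, 0.8, 0, 0, 0],
  "grip": 72
}}

```text
time_s: 14.1
tool_pos: [0.4486, -0.0445, 0.2742]
tool_rot: [178.7, -0.5, -95.9]
force: [-0.2, 0.3, -0.5]
grip_width: 0.0627
```

```bash
python3 -c "
from h import *
plan((.4588,-.0395,.15),-95.6)
r=shot('wrist','w5.png'); np.save('E5.npy',r['E'])"
```

```text
pos [ 0.4486 -0.0445  0.2742] rot [178.73  -0.49 -95.92] grip 0.0627 t 14.1 F [-0.2  0.3 -0.5]
[[-0.24, -0.41, 4.13], [-0.24, -0.41, 4.13], [-0.23, -0.41, 4.13]] twist -0.11 x 3
```

View pics/w5.png

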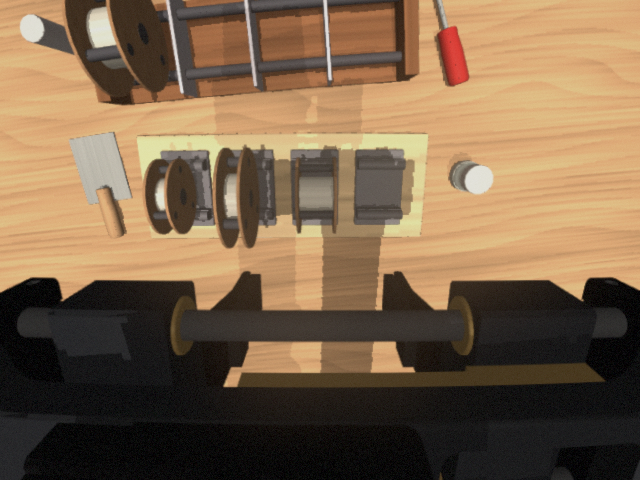

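```bash
cat >> h.py <<'E'
def spool(r,px,z):
    a=cast(r,px,z); f=a[:2].mean(0)-a[2:].mean(0); f*=np.sign(f[0]); c=a.mean(0)
    print("spool c",np.round(c,4),"yaw",round(np.degrees(np.arctan2(f[1],f[0])),1)); return c
E
python3 -c "
from h import *
r=shot('wrist'); r['E']=np.load('E5.npy')
spool(r,[(299,157),(337,157),(297,235),(336,233)],.072)
print(cast(r,[(138,137),(427,135),(420,236),(152,237)],.012))"
```

```text
spool c [ 0.4572 -0.0411  0.072 ] yaw -7.3
[[ 0.54949788  0.1828583   0.012     ]
 [ 0.51177157 -0.1890194   0.012     ]
 [ 0.37626268 -0.17667884  0.012     ]
 [ 0.41474936  0.19718017  0.012     ]]
```

Call:
{"method": "arm_command", "body": {
  "translation": [
    [-0.5, -0.6, 3],
    [-0.1, -0.3, 4],
    [0, 0, 4],
    [0, 0, 2.5],
    [0, 0, 0],
    [0, 0, 0]
  ],
  "twist": [0, 0, 0, 0, 0, 0]
}}

```text
time_s: 14.95
tool_pos: [0.4598, -0.0329, 0.1358]
tool_rot: [178.8, -0.1, -95.2]
force: [0.0, 0.1, -0.5]
grip_width: 0.0625
```

```bash
python3 -c "
from h import *
plan((.458,-.040,.085),-95.6)"
```

```text
pos [ 0.4598 -0.0329  0.1358] rot [ 1.7882e+02 -1.1000e-01 -9.5180e+01] grip 0.0625 t 14.95 F [ 0.   0.1 -0.5]
[[0.71, 0.01, 5.08]] twist 0.42 x 1
```

Call:
{"method": "arm_command", "body": {
  "translation": [
    [0.6, 0, 0],
    [0, 0, 0],
    [0, 0, 1.5],
    [0, 0, 2],
    [0, 0, 1.3],
    [0, 0, 0],
    [0, 0, 0]
  ],
  "twist": [0.4, 0, 0, 0, 0, 0, 0]
}}

```text
time_s: 15.82
tool_pos: [0.4606, -0.0398, 0.0878]
tool_rot: [179.1, -0.2, -95.6]
force: [0.4, 0.1, -0.2]
grip_width: 0.0629
```

```bash
python3 -c "
from h import *
plan((.458,-.040,.085),-95.6)"
```

```text
pos [ 0.4606 -0.0398  0.0878] rot [179.11  -0.19 -95.63] grip 0.0629 t 15.82 F [ 0.4  0.1 -0.2]
[[0.04, 0.25, 0.29]] twist -0.03 x 1
```

Call:
{"method": "arm_command", "body": {
  "translation": [
    [0, 0.2, 0.3],
    [0, 0, 0],
    [0, 0, 0],
    [0, 0, 0],
    [0, 0, -1],
    [0, 0, -3],
    [0, 0, -5],
    [0, 0, -5],
    [0, 0, -3.5],
    [0, 0, 0]
  ],
  "twist": [0, 0, 0, 0, 0, 0, 0, 0, 0, 0],
  "grip": 30
}}

```text
time_s: 17.08
tool_pos: [0.4622, -0.0388, 0.2699]
tool_rot: [179.4, -0.3, -95.6]
force: [0.1, 0.2, -0.3]
grip_width: 0.0262
```

```bash
python3 -c "
from h import *
plan((.6405,.0556,.25),-91.7)"
```

```text
pos [ 0.4622 -0.0388  0.2699] rot [179.41  -0.26 -95.55] grip 0.0262 t 17.07 F [ 0.1  0.2 -0.3]
[[-2.78, -4.21, 0.44], [-2.71, -4.26, 0.44], [-2.64, -4.3, 0.44], [-2.57, -4.35, 0.44]] twist -0.96 x 4
```

Missed: the jaws closed to 26 mm, narrower than the spool. Looking again.

```bash
python3 -c "
from h import *
r=shot('wrist','w6.png'); np.save('E6.npy',r['E'])"
```

```text
(no output)
```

View pics/w6.png

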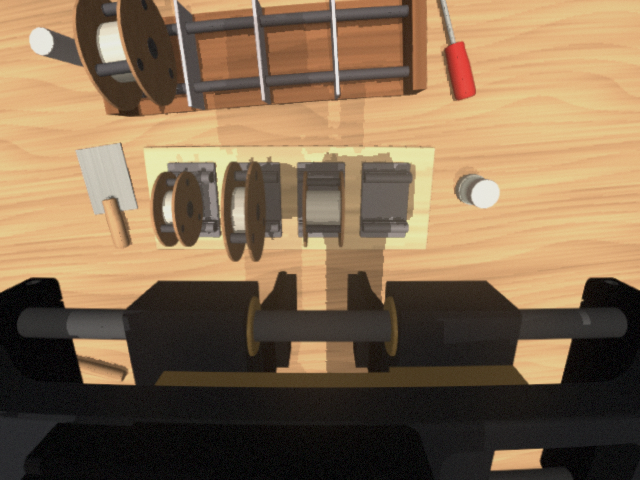

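```bash
python3 -c "
from h import *
r=shot('wrist'); r['E']=np.load('E6.npy')
spool(r,[(306,166),(344,166),(304,247),(342,246)],.072)
plan((.458,-.040,.13),-95.6)"
```

```text
spool c [ 0.4605 -0.0414  0.072 ] yaw -6.9
pos [ 0.4604 -0.0387  0.2669] rot [179.12  -0.21 -95.56] grip 0.0261 t 17.18 F [ 0.1 -0.3  0.6]
[[0.03, 0.01, 4.56], [0.03, 0.01, 4.56], [0.04, 0.01, 4.56]] twist 0.01 x 3
```

Call:
{"method": "arm_command", "body": {
  "translation": [
    [0, 0.2, 3],
    [0, 0, 4],
    [0, 0, 4],
    [0, 0, 2.5],
    [0, 0, 0],
    [0, 0, 0]
  ],
  "twist": [0, 0, 0, 0, 0, 0],
  "grip": 72
}}

```text
time_s: 17.92
tool_pos: [0.4503, -0.0379, 0.1221]
tool_rot: [178.5, -0.1, -95.5]
force: [0.7, -0.1, 0.4]
grip_width: 0.0623
```

```bash
python3 -c "
from h import *
plan((.458,-.041,.083),-95.6)"
```

```text
pos [ 0.4503 -0.0379  0.1221] rot [ 1.7848e+02 -1.0000e-01 -9.5490e+01] grip 0.0623 t 17.93 F [ 0.7 -0.1  0.4]
[[0.23, -0.9, 3.89]] twist 0.11 x 1
```

Call:
{"method": "arm_command", "body": {
  "translation": [
    [0.2, -0.8, 0],
    [0, 0, 0],
    [0, 0, 1.5],
    [0, 0, 1.5],
    [0, 0, 1],
    [0, 0, 0],
    [0, 0, 0]
  ],
  "twist": [0, 0, 0, 0, 0, 0, 0]
}}

```text
time_s: 18.8
tool_pos: [0.4587, -0.0411, 0.0806]
tool_rot: [178.6, -0.1, -95.5]
force: [0.1, -0.6, 1.0]
grip_width: 0.0624
```

```bash
python3 -c "
from h import *
plan((.459,-.041,.080),-95.6)"
```

```text
pos [ 0.4587 -0.0411  0.0806] rot [ 1.7863e+02 -1.3000e-01 -9.5510e+01] grip 0.0624 t 18.8 F [ 0.1 -0.6  1. ]
[[-0.01, -0.03, 0.06]] twist 0.09 x 1
```

Call:
{"method": "arm_command", "body": {
  "translation": [
    [0, 0, 0],
    [0, 0, 0],
    [0, 0, 0],
    [0, 0, 0],
    [0, 0, 0],
    [0, 0, 0],
    [0, 0, 0]
  ],
  "twist": [0, 0, 0, 0, 0, 0, 0],
  "grip": 10,
  "force": 20
}}

```text
time_s: 19.68
tool_pos: [0.4594, -0.0413, 0.0815]
tool_rot: [178.7, -0.2, -95.5]
force: [-0.3, 0.1, -0.3]
grip_width: 0.0427
```

Call:
{"method": "arm_command", "body": {
  "translation": [
    [0, 0, -1],
    [0, 0, -2.5],
    [0, 0, -4],
    [0, 0, -5],
    [0, 0, -3.5],
    [0, 0, 0],
    [0, 0, 0]
  ],
  "twist": [0, 0, 0, 0, 0, 0, 0]
}}

```text
time_s: 20.55
tool_pos: [0.4627, -0.0405, 0.2489]
tool_rot: [178.8, -0.2, -95.4]
force: [-0.5, -0.6, -1.3]
grip_width: 0.0427
```

```bash
python3 -c "
from h import *
plan((.6405,.0556,.25),-91.7)"
```

```text
pos [ 0.4627 -0.0405  0.2489] rot [178.78  -0.19 -95.43] grip 0.0427 t 20.55 F [-0.5 -0.6 -1.3]
[[-2.81, -4.2, -0.13], [-2.74, -4.24, -0.13], [-2.67, -4.29, -0.13], [-2.6, -4.33, -0.13]] twist -0.93 x 4
```

Call:
{"method": "arm_command", "body": {
  "translation": [
    [-2, -3, 0],
    [-2.8, -4.2, 0],
    [-2.7, -4.2, 0],
    [-2.7, -4.3, 0],
    [-1.5, -2.6, 0],
    [-0.4, -0.6, 0],
    [0, 0, 0],
    [0, 0, 0]
  ],
  "twist": [-0.9, -0.9, -0.9, -0.9, 0, 0, 0, 0]
}}

```text
time_s: 21.55
tool_pos: [0.6586, 0.0671, 0.232]
tool_rot: [177.7, -0.3, -92.0]
force: [0.1, 0.2, -0.8]
grip_width: 0.0428
```

```bash
python3 -c "
from h import *
plan((.6405,.0556,.15),-91.7)"
```

```text
pos [0.6586 0.0671 0.232 ] rot [177.72  -0.35 -92.01] grip 0.0428 t 21.55 F [ 0.1  0.2 -0.8]
[[0.58, 0.72, 4.13], [0.58, 0.72, 4.13]] twist -0.15 x 2
```

Call:
{"method": "arm_command", "body": {
  "translation": [
    [0.6, 0.8, 0],
    [0.5, 0.6, 1],
    [0, 0, 2],
    [0, 0, 2.5],
    [0, 0, 2],
    [0, 0, 1],
    [0, 0, 0],
    [0, 0, 0]
  ],
  "twist": [0, 0, 0, 0, 0, 0, 0, 0]
}}

```text
time_s: 22.55
tool_pos: [0.6367, 0.0505, 0.1425]
tool_rot: [177.7, -0.6, -92.3]
force: [-1.4, 1.3, -1.1]
grip_width: 0.0428
```

```bash
python3 -c "
from h import *
plan((.6405,.0556,.09),-91.7)"
```

```text
pos [0.6367 0.0505 0.1425] rot [177.73  -0.62 -92.29] grip 0.0428 t 22.55 F [-1.4  1.3 -1.1]
[[-0.58, -0.57, 5.22]] twist -0.59 x 1
```

Call:
{"method": "arm_command", "body": {
  "translation": [
    [-0.5, -0.5, 0.5],
    [0, 0, 1.2],
    [0, 0, 1.5],
    [0, 0, 1],
    [0, 0, 0.4],
    [0, 0, 0],
    [0, 0, 0]
  ],
  "twist": [-0.5, 0, 0, 0, 0, 0, 0]
}}

```text
time_s: 23.42
tool_pos: [0.641, 0.0557, 0.0938]
tool_rot: [177.8, -0.6, -91.7]
force: [0.1, -0.5, -1.3]
grip_width: 0.0429
```

```bash
python3 -c "
from h import *
plan((.6405,.0556,.0815),-91.7)"
```

```text
pos [0.641  0.0557 0.0938] rot [177.81  -0.57 -91.74] grip 0.0429 t 23.43 F [ 0.1 -0.5 -1.3]
[[-0.0, 0.01, 1.23]] twist -0.04 x 1
```

Call:
{"method": "arm_command", "body": {
  "translation": [
    [0, 0, 0.6],
    [0, 0, 0.4],
    [0, 0, 0.2],
    [0, 0, 0.1],
    [0, 0, 0],
    [0, 0, 0]
  ],
  "twist": [0, 0, 0, 0, 0, 0]
}}

```text
time_s: 24.18
tool_pos: [0.6424, 0.0557, 0.0819]
tool_rot: [178.1, -0.5, -91.8]
force: [0.3, 0.7, -0.2]
grip_width: 0.0431
```

Call:
{"method": "arm_command", "body": {
  "translation": [
    [0, 0, 0],
    [0, 0, 0],
    [0, 0, 0],
    [0, 0, 0],
    [0, 0, -2],
    [0, 0, -4],
    [0, 0, -5],
    [0, 0, -5],
    [0, 0, 0],
    [0, 0, 0]
  ],
  "twist": [0, 0, 0, 0, 0, 0, 0, 0, 0, 0],
  "grip": 72
}}

```text
time_s: 25.42
tool_pos: [0.648, 0.0582, 0.2529]
tool_rot: [178.2, -0.5, -91.7]
force: [0.1, -0.2, -1.3]
grip_width: 0.0626
```

```bash
python3 -c "
from h import *
r=shot('wrist','w7.png'); np.save('E7.npy',r['E'])
plan((.467,.0463,.25),-95.6,4.5)"
```

```text
pos [0.6482 0.0584 0.2532] rot [178.29  -0.45 -91.69] grip 0.0628 t 25.48 F [-0.1  0.5 -0.2]
[[0.35, 3.61, 0.18], [0.4, 3.61, 0.18], [0.45, 3.6, 0.18], [0.5, 3.59, 0.18], [0.55, 3.59, 0.18]] twist 0.78 x 5
```

View pics/w7.png

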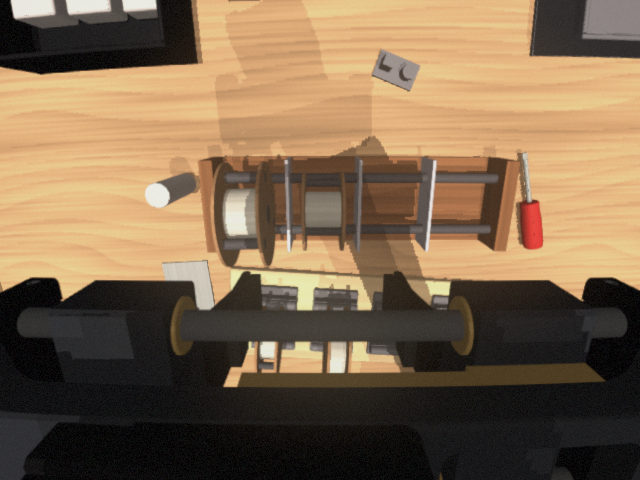

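```bash
python3 -c "
from h import *
r=shot('wrist'); r['E']=np.load('E7.npy')
spool(r,[(304,172),(344,172),(305,248),(343,248)],.072)
spool(r,[(222,165),(264,163),(229,265),(265,265)],.087)
print('hub bw',cast(r,[(223,212),(258,212)],.115))
print('fins',cast(r,[(289,160),(290,250),(359,160),(358,250),(432,160),(427,250)],.055)[:,:2])"
```

```text
spool c [0.642 0.055 0.072] yaw -1.6
spool c [0.6423 0.1405 0.087 ] yaw -3.3
hub bw [[0.65466221 0.15544291 0.115     ]
 [0.65347779 0.12064442 0.115     ]]
fins [[ 0.69805635  0.09236758]
 [ 0.59132384  0.09738195]
 [ 0.69564225  0.01400478]
 [ 0.58860303  0.0150558 ]
 [ 0.69350987 -0.06856336]
 [ 0.58574406 -0.06932899]]
```

Both look central in their bays: small wide at y=0.055 (target 0.0556), big wide at about 0.140 (target 0.1395). Next is big slim.

Call:
{"method": "arm_command", "body": {
  "translation": [
    [0.4, 2.5, 0],
    [0.4, 3.6, 0],
    [0.4, 3.6, 0],
    [0.5, 3.6, 0],
    [0.5, 3, 0],
    [0.2, 1.5, 0],
    [0, 0, 0],
    [0, 0, 0]
  ],
  "twist": [0.8, 0.8, 0.8, 0.8, 0.8, 0, 0, 0],
  "grip": 63
}}

```text
time_s: 26.52
tool_pos: [0.4587, 0.0431, 0.2494]
tool_rot: [177.3, -0.6, -96.0]
force: [0.1, 0.2, 0.6]
grip_width: 0.0552
```

```bash
python3 -c "
from h import *
plan((.467,.0463,.16),-95.6,4.5)"
```

```text
pos [0.4587 0.0431 0.2494] rot [177.28  -0.64 -96.02] grip 0.0552 t 26.52 F [0.1 0.2 0.6]
[[-0.25, -0.61, 4.44], [-0.25, -0.61, 4.44]] twist -0.21 x 2
```

Call:
{"method": "arm_command", "body": {
  "translation": [
    [-0.3, -0.6, 1],
    [-0.2, -0.5, 3],
    [0, 0, 3],
    [0, 0, 1.5],
    [0, 0, 0],
    [0, 0, 0]
  ],
  "twist": [-0.3, 0, 0, 0, 0, 0]
}}

```text
time_s: 27.28
tool_pos: [0.4695, 0.0491, 0.159]
tool_rot: [177.2, -0.2, -95.5]
force: [0.2, -0.1, -0.0]
grip_width: 0.0551
```

```bash
python3 -c "
from h import *
r=shot('wrist','w8.png')
plan((.467,.0463,.1),-95.6,4.5)"
```

```text
pos [0.4696 0.049  0.1591] rot [177.19  -0.21 -95.52] grip 0.0545 t 27.32 F [-0.2 -0.3  0.6]
[[0.14, -0.03, 2.96], [0.14, -0.03, 2.96]] twist 0.04 x 2
```

View pics/w8.png

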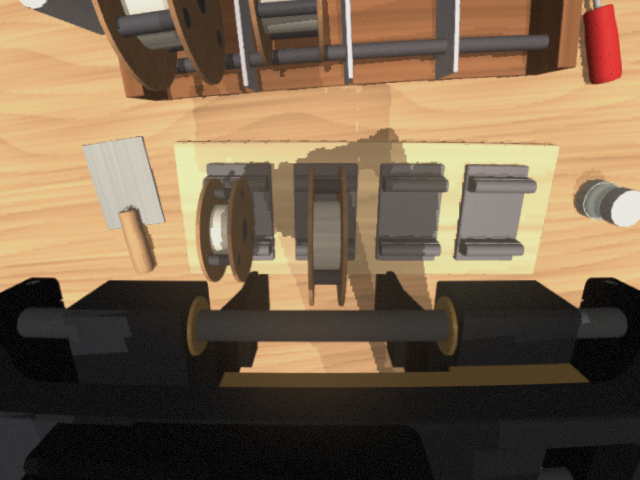

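The big slim spool is at columns 308–348, about 3 mm right of the jaw middle, which agrees with the measurement. Descending.

Call:
{"method": "arm_command", "body": {
  "translation": [
    [0.3, 0, 0.5],
    [0, -0.2, 1.5],
    [0, -0.2, 2],
    [0, 0, 1.3],
    [0, 0, 0.2],
    [0, 0, 0],
    [0, 0, 0]
  ],
  "twist": [0, 0, 0, 0, 0, 0, 0]
}}

```text
time_s: 28.2
tool_pos: [0.4724, 0.0449, 0.1025]
tool_rot: [177.4, -0.3, -95.6]
force: [0.2, 0.4, 1.0]
grip_width: 0.0551
```

```bash
python3 -c "
from h import *
plan((.467,.0463,.1),-95.6,4.5)"
```

```text
pos [0.4724 0.0449 0.1025] rot [177.43  -0.27 -95.59] grip 0.0551 t 28.2 F [0.2 0.4 1. ]
[[-0.09, 0.54, 0.28]] twist 0.01 x 1
```

Call:
{"method": "arm_command", "body": {
  "translation": [
    [-0.1, 0.5, 0],
    [0, 0, 0],
    [0, 0, 0]
  ],
  "twist": [0, 0, 0]
}}

```text
time_s: 28.58
tool_pos: [0.4679, 0.0465, 0.1038]
tool_rot: [177.6, -0.3, -95.6]
force: [-0.2, 0.7, -1.4]
grip_width: 0.0546
```

Call:
{"method": "arm_command", "body": {
  "translation": [
    [0, 0, 0],
    [0, 0, 0],
    [0, 0, 0],
    [0, 0, 0],
    [0, 0, 0],
    [0, 0, 0],
    [0, 0, 0],
    [0, 0, 0]
  ],
  "twist": [0, 0, 0, 0, 0, 0, 0, 0],
  "grip": 5,
  "force": 20
}}

```text
time_s: 29.58
tool_pos: [0.4681, 0.0465, 0.1038]
tool_rot: [177.6, -0.3, -95.6]
force: [0.5, 0.0, 0.3]
grip_width: 0.026
```

Call:
{"method": "arm_command", "body": {
  "translation": [
    [0, 0, -1],
    [0, 0, -2.5],
    [0, 0, -4],
    [0, 0, -5],
    [0, 0, -3.5],
    [0, 0, 0],
    [0, 0, 0]
  ],
  "twist": [0, 0, 0, 0, 0, 0, 0]
}}

```text
time_s: 30.45
tool_pos: [0.4736, 0.047, 0.2694]
tool_rot: [177.4, -0.3, -95.5]
force: [-0.3, 0.2, -0.9]
grip_width: 0.0254
```

```bash
python3 -c "
from h import *
plan((.638,-.0284,.265),-91.7,4)"
```

```text
pos [0.4736 0.047  0.2694] rot [177.44  -0.32 -95.51] grip 0.0254 t 30.45 F [-0.3  0.2 -0.9]
[[1.18, -3.42, -0.06], [1.23, -3.4, -0.06], [1.27, -3.39, -0.06], [1.32, -3.37, -0.06], [1.36, -3.35, -0.05]] twist -0.76 x 5
```

Call:
{"method": "arm_command", "body": {
  "translation": [
    [0.7, -2, -0.2],
    [1.2, -3.4, -0.2],
    [1.3, -3.4, -0.2],
    [1.3, -3.4, -0.2],
    [1, -2.5, 0],
    [0.6, -1.3, 0],
    [0.2, -0.4, 0],
    [0, 0, 0],
    [0, 0, 0]
  ],
  "twist": [-0.8, -0.8, -0.8, -0.8, -0.6, 0, 0, 0, 0]
}}

```text
time_s: 31.58
tool_pos: [0.6312, -0.0268, 0.2587]
tool_rot: [176.4, -0.3, -91.4]
force: [0.2, 1.1, -0.9]
grip_width: 0.0258
```

```bash
python3 -c "
from h import *
plan((.638,-.0284,.16),-91.7,4)"
```

```text
pos [ 0.6312 -0.0268  0.2587] rot [176.35  -0.26 -91.37] grip 0.0258 t 31.57 F [ 0.2  1.1 -0.9]
[[0.03, -0.44, 3.27], [0.03, -0.44, 3.27], [0.03, -0.44, 3.27]] twist 0.11 x 3
```

Call:
{"method": "arm_command", "body": {
  "translation": [
    [0.1, -0.4, 1],
    [0, -0.4, 2.5],
    [0, -0.4, 3],
    [0, 0, 2.5],
    [0, 0, 1],
    [0, 0, 0],
    [0, 0, 0]
  ],
  "twist": [0.2, 0, 0, 0, 0, 0, 0]
}}

```text
time_s: 32.45
tool_pos: [0.6368, -0.0279, 0.1569]
tool_rot: [176.6, -0.4, -91.5]
force: [-0.1, 0.2, -0.6]
grip_width: 0.0255
```

```bash
python3 -c "
from h import *
plan((.638,-.0284,.104),-91.7,4)"
```

```text
pos [ 0.6368 -0.0279  0.1569] rot [176.63  -0.44 -91.54] grip 0.0255 t 32.45 F [-0.1  0.2 -0.6]
[[0.0, -0.21, 2.64], [0.0, -0.21, 2.64]] twist 0.08 x 2
```

Call:
{"method": "arm_command", "body": {
  "translation": [
    [0, -0.2, 1],
    [0, -0.2, 1.5],
    [0, 0, 1.2],
    [0, 0, 0.7],
    [0, 0, 0.3],
    [0, 0, 0.1],
    [0, 0, 0],
    [0, 0, 0]
  ],
  "twist": [0.1, 0, 0, 0, 0, 0, 0, 0]
}}

```text
time_s: 33.45
tool_pos: [0.6394, -0.0282, 0.1071]
tool_rot: [176.8, -0.4, -91.7]
force: [0.1, 0.3, -1.9]
grip_width: 0.0255
```

```bash
python3 -c "
from h import *
plan((.638,-.0284,.104),-91.7,4)"
```

```text
pos [ 0.6394 -0.0282  0.1071] rot [176.8   -0.44 -91.65] grip 0.0255 t 33.45 F [ 0.1  0.3 -1.9]
[[0.02, 0.12, 0.32]] twist 0.05 x 1
```

Call:
{"method": "arm_command", "body": {
  "translation": [
    [0, 0.1, 0.2],
    [0, 0, 0.2],
    [0, 0, 0.1],
    [0, 0, 0],
    [0, 0, 0]
  ],
  "twist": [0, 0, 0, 0, 0]
}}

```text
time_s: 34.08
tool_pos: [0.6399, -0.0281, 0.1042]
tool_rot: [177.1, -0.5, -91.7]
force: [-0.1, 0.7, 1.9]
grip_width: 0.0257
```

Call:
{"method": "arm_command", "body": {
  "translation": [
    [0, 0, 0],
    [0, 0, 0],
    [0, 0, 0],
    [0, 0, 0],
    [0, 0, 0],
    [0, 0, -2],
    [0, 0, -4],
    [0, 0, -5],
    [0, 0, -4],
    [0, 0, 0]
  ],
  "twist": [0, 0, 0, 0, 0, 0, 0, 0, 0, 0],
  "grip": 58
}}

```text
time_s: 35.33
tool_pos: [0.6479, -0.0263, 0.2638]
tool_rot: [177.2, -0.4, -91.6]
force: [-0.1, -0.6, -0.6]
grip_width: 0.0503
```

```bash
python3 -c "
from h import *
r=shot('wrist','w9.png'); np.save('E9.npy',r['E'])
plan((.475,.1303,.25),-95.6,4)"
```

```text
pos [ 0.6471 -0.0265  0.2619] rot [177.04  -0.39 -91.62] grip 0.0504 t 35.38 F [0.5 0.4 1. ]
[[-2.53, 2.93, 0.33], [-2.5, 2.96, 0.33], [-2.46, 2.99, 0.34], [-2.43, 3.01, 0.34], [-2.39, 3.04, 0.34], [-2.36, 3.07, 0.34]] twist 0.66 x 6
```

View pics/w9.png

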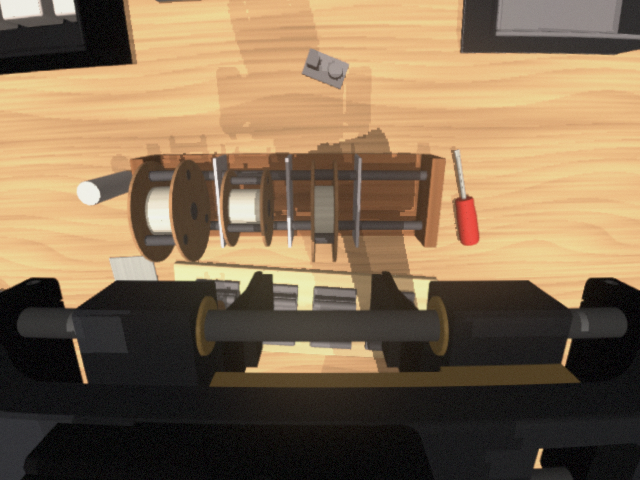

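Big slim is centred (columns 312–338, fins at 290 and 358). The last one is small slim.

Call:
{"method": "arm_command", "body": {
  "translation": [
    [-1.6, 2, 0.2],
    [-2.5, 2.9, 0.3],
    [-2.5, 3, 0.3],
    [-2.5, 3, 0.3],
    [-2.4, 3, 0.3],
    [-1.8, 2.2, 0.2],
    [-1, 1.2, 0.1],
    [-0.3, 0.4, 0],
    [0, 0, 0],
    [0, 0, 0]
  ],
  "twist": [0.7, 0.7, 0.7, 0.7, 0.7, 0.5, 0, 0, 0, 0],
  "grip": 63
}}

```text
time_s: 36.62
tool_pos: [0.4719, 0.1315, 0.2476]
tool_rot: [176.6, -0.8, -96.0]
force: [-0.8, -0.2, 1.1]
grip_width: 0.0546
```

```bash
python3 -c "
from h import *
plan((.475,.1303,.14),-95.6,4)"
```

```text
pos [0.4719 0.1315 0.2476] rot [176.57  -0.78 -96.  ] grip 0.0546 t 36.62 F [-0.8 -0.2  1.1]
[[-0.02, -0.32, 3.57], [-0.02, -0.32, 3.57], [-0.02, -0.32, 3.57]] twist -0.13 x 3
```

Call:
{"method": "arm_command", "body": {
  "translation": [
    [0, -0.3, 1],
    [0, -0.3, 2.5],
    [0, -0.4, 3.5],
    [0, 0, 2.5],
    [0, 0, 1],
    [0, 0, 0],
    [0, 0, 0]
  ],
  "twist": [-0.3, 0, 0, 0, 0, 0, 0]
}}

```text
time_s: 37.5
tool_pos: [0.4785, 0.1269, 0.1368]
tool_rot: [176.5, -0.6, -96.0]
force: [-0.2, 0.6, 0.2]
grip_width: 0.0548
```

```bash
python3 -c "
from h import *
r=shot('wrist','w10.png'); np.save('E10.npy',r['E'])
plan((.475,.1303,.0815),-95.6,4)"
```

```text
pos [0.4786 0.1269 0.1369] rot [176.5   -0.56 -95.95] grip 0.0546 t 37.55 F [-0.6 -0.2  0.7]
[[-0.18, 0.03, 2.77], [-0.18, 0.03, 2.77]] twist -0.18 x 2
```

View pics/w10.png

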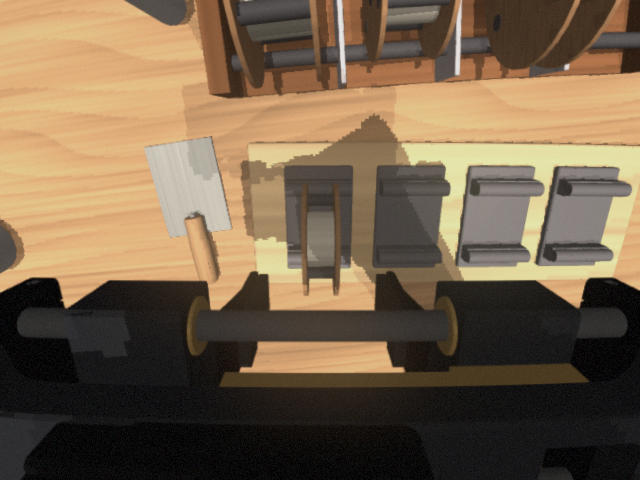

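```bash
python3 -c "
from h import *
r=shot('wrist'); r['E']=np.load('E10.npy')
spool(r,[(304,183),(338,183),(306,296),(337,295)],.072)"
```

```text
spool c [0.4725 0.1279 0.072 ] yaw -5.8
```

Call:
{"method": "arm_command", "body": {
  "translation": [
    [-0.1, 0, 1],
    [0, 0, 1.5],
    [0, 0, 1.5],
    [0, 0, 1],
    [0, 0, 0.3],
    [0, 0, 0],
    [0, 0, 0]
  ],
  "twist": [-0.2, 0, 0, 0, 0, 0, 0]
}}

```text
time_s: 38.48
tool_pos: [0.4755, 0.1279, 0.0807]
tool_rot: [176.6, -0.6, -95.7]
force: [-0.4, 0.6, 0.1]
grip_width: 0.0553
```

```bash
python3 -c "
from h import *
plan((.4735,.1285,.081),-95.6,4)"
```

```text
pos [0.4755 0.1279 0.0807] rot [176.56  -0.56 -95.73] grip 0.0553 t 38.48 F [-0.4  0.6  0.1]
[[-0.04, 0.21, -0.02]] twist -0.13 x 1
```

Call:
{"method": "arm_command", "body": {
  "translation": [
    [0, 0.2, 0],
    [0, 0, 0],
    [0, 0, 0],
    [0, 0, 0],
    [0, 0, 0],
    [0, 0, 0],
    [0, 0, 0],
    [0, 0, 0]
  ],
  "twist": [0, 0, 0, 0, 0, 0, 0, 0],
  "grip": 5,
  "force": 20
}}

```text
time_s: 39.48
tool_pos: [0.4742, 0.1282, 0.0817]
tool_rot: [176.7, -0.6, -95.7]
force: [-0.3, 0.2, -0.4]
grip_width: 0.0249
```

Call:
{"method": "arm_command", "body": {
  "translation": [
    [0, 0, 0],
    [0, 0, -1],
    [0, 0, -2.5],
    [0, 0, -4],
    [0, 0, -5],
    [0, 0, -4],
    [0, 0, 0],
    [0, 0, 0]
  ],
  "twist": [0, 0, 0, 0, 0, 0, 0, 0]
}}

```text
time_s: 40.48
tool_pos: [0.4831, 0.1291, 0.2529]
tool_rot: [176.6, -0.6, -95.7]
force: [-0.1, -0.9, -1.2]
grip_width: 0.0251
```

```bash
python3 -c "
from h import *
plan((.6355,-.1124,.255),-91.7,4)"
```

```text
pos [0.4831 0.1291 0.2529] rot [176.62  -0.59 -95.65] grip 0.0251 t 40.48 F [-0.1 -0.9 -1.2]
[[2.82, -2.19, -0.13], [2.83, -2.16, -0.12], [2.85, -2.14, -0.12], [2.87, -2.12, -0.12], [2.89, -2.09, -0.12], [2.91, -2.07, -0.12], [2.93, -2.04, -0.12], [2.94, -2.02, -0.11]] twist -0.49 x 8
```

Call:
{"method": "arm_command", "body": {
  "translation": [
    [1.8, -1.4, -0.1],
    [2.8, -2.2, -0.2],
    [2.8, -2.2, -0.2],
    [2.9, -2.1, -0.2],
    [2.9, -2.1, -0.2],
    [2.9, -2.1, -0.2],
    [2.9, -2, -0.2],
    [2.2, -1.5, -0.1],
    [1.3, -0.9, 0],
    [0.4, -0.3, 0]
  ],
  "twist": [-0.5, -0.5, -0.5, -0.5, -0.5, -0.5, -0.5, -0.4, 0, 0]
}}

```text
time_s: 41.72
tool_pos: [0.638, -0.1364, 0.2399]
tool_rot: [175.1, -0.7, -92.1]
force: [-0.1, 0.7, -0.1]
grip_width: 0.0246
```

Call:
{"method": "arm_command", "body": {
  "translation": [
    [0, 0, 0],
    [0, 0, 0]
  ],
  "twist": [0, 0]
}}

```text
time_s: 41.98
tool_pos: [0.6374, -0.135, 0.2394]
tool_rot: [175.1, -0.6, -92.0]
force: [-0.7, -0.3, -1.0]
grip_width: 0.0244
```

```bash
python3 -c "
from h import *
plan((.6355,-.1124,.14),-91.7,4)"
```

```text
pos [ 0.6374 -0.135   0.2394] rot [175.05  -0.6  -91.96] grip 0.0244 t 41.98 F [-0.7 -0.3 -1. ]
[[-0.78, -0.19, 3.3], [-0.78, -0.2, 3.3], [-0.79, -0.2, 3.3]] twist -0.09 x 3
```

Call:
{"method": "arm_command", "body": {
  "translation": [
    [-0.9, 0, 0],
    [-0.9, -0.2, 1],
    [-0.4, -0.2, 2],
    [0, -0.2, 2.5],
    [0, 0, 2.5],
    [0, 0, 1],
    [0, 0, 0],
    [0, 0, 0]
  ],
  "twist": [-0.3, 0, 0, 0, 0, 0, 0, 0]
}}

```text
time_s: 42.98
tool_pos: [0.6349, -0.1071, 0.1431]
tool_rot: [175.0, -0.6, -91.2]
force: [1.3, -0.1, 0.0]
grip_width: 0.0246
```

```bash
python3 -c "
from h import *
plan((.6355,-.1124,.0815),-91.7,4)"
```

```text
pos [ 0.6349 -0.1071  0.1431] rot [175.    -0.57 -91.22] grip 0.0246 t 42.98 F [ 1.3 -0.1  0. ]
[[0.23, -0.31, 3.07], [0.23, -0.31, 3.07]] twist 0.24 x 2
```

Call:
{"method": "arm_command", "body": {
  "translation": [
    [0.4, -0.2, 0],
    [0, -0.2, 1],
    [0, -0.2, 1.5],
    [0, 0, 1.5],
    [0, 0, 1],
    [0, 0, 0.4],
    [0, 0, 0],
    [0, 0, 0]
  ],
  "twist": [0.4, 0, 0, 0, 0, 0, 0, 0]
}}

```text
time_s: 43.98
tool_pos: [0.637, -0.1122, 0.086]
tool_rot: [175.1, -0.6, -91.7]
force: [-0.3, -0.0, -1.4]
grip_width: 0.0247
```

```bash
python3 -c "
from h import *
plan((.6355,-.1124,.0815),-91.7,4)"
```

```text
pos [ 0.637  -0.1122  0.086 ] rot [175.11  -0.62 -91.68] grip 0.0247 t 43.98 F [-0.3 -0.  -1.4]
[[0.02, 0.11, 0.47]] twist 0.02 x 1
```

Call:
{"method": "arm_command", "body": {
  "translation": [
    [0, 0.1, 0.3],
    [0, 0, 0.2],
    [0, 0, 0.1],
    [0, 0, 0],
    [0, 0, 0]
  ],
  "twist": [0, 0, 0, 0, 0]
}}

```text
time_s: 44.6
tool_pos: [0.6365, -0.1123, 0.0819]
tool_rot: [175.3, -0.7, -91.7]
force: [-0.7, 0.2, 0.8]
grip_width: 0.0246
```

Call:
{"method": "arm_command", "body": {
  "translation": [
    [0, 0, 0],
    [0, 0, 0],
    [0, 0, 0],
    [0, 0, 0],
    [0, 0, 0],
    [0, 0, -2],
    [0, 0, -4],
    [0, 0, -5],
    [0, 0, -5],
    [0, 0, 0]
  ],
  "twist": [0, 0, 0, 0, 0, 0, 0, 0, 0, 0],
  "grip": 58
}}

```text
time_s: 45.85
tool_pos: [0.6511, -0.1099, 0.2519]
tool_rot: [175.5, -0.6, -91.7]
force: [0.5, -0.4, -0.3]
grip_width: 0.0504
```

Call:
{"method": "arm_command", "body": {
  "translation": [
    [4, 3, -1],
    [5, 4, -1],
    [5, 5, 0],
    [5, 5, 0],
    [5, 5, 0],
    [4, 3, 0],
    [1, 1, 0],
    [0, 0, 0]
  ],
  "twist": [0, 0, 0, 0, 0, 0, 0, 0]
}}

```text
time_s: 46.85
tool_pos: [0.3979, -0.379, 0.2951]
tool_rot: [175.6, -0.6, -91.5]
force: [0.1, -0.5, 0.2]
grip_width: 0.0507
```

```bash
python3 -c "
from h import *
r=shot('top'); cv2.imwrite('pics/end.png',cv2.resize(r['img'][140:360,170:420],None,fx=3,fy=2.7,interpolation=cv2.INTER_CUBIC)); print(telemetry.get_obs()['tool_pos'])"
```

```text
[ 0.39845315 -0.37847679  0.29502144]
```

View pics/end.png

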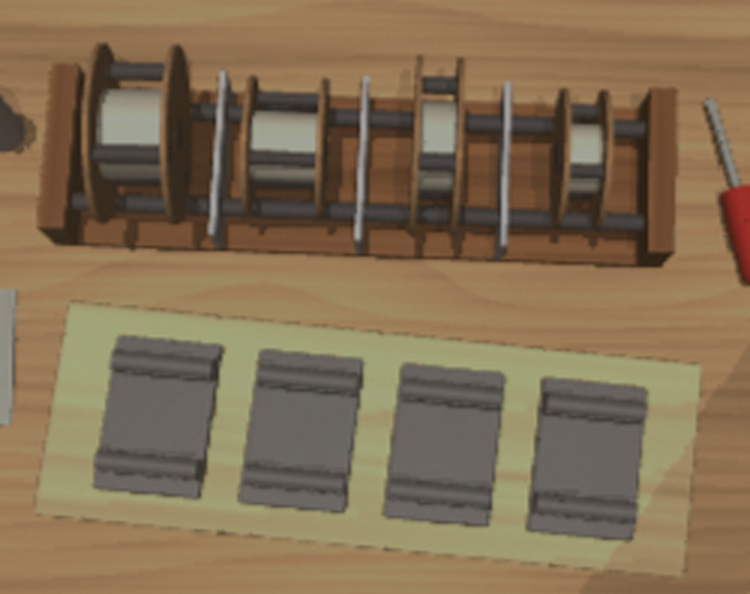

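```bash
python3 -c "
from h import *
r=shot('top'); P=lambda a:np.c_[170+np.array(a)[:,0]/3,140+np.array(a)[:,1]/2.7]
t=np.radians(-1.66); Rr=np.array([[np.cos(t),-np.sin(t)],[np.sin(t),np.cos(t)]])
for n,a,z in(('bw',[(97,133),(175,134)],.087),('sw',[(248,145),(322,143)],.072),('bs',[(417,143),(460,145)],.087),('ss',[(563,158),(604,160)],.072)):
    w=cast(r,P(a),z)[:,:2]; print(n,np.round(1000*(w.mean(0)-[.6392,.0136])@Rr,1), np.round(np.linalg.norm(w[1]-w[0])*1000,1))
print(telemetry.get_obs()['time_s'])"
```

```text
bw [  1.9 126.3] 43.4
sw [ 3.2 43.8] 42.1
bs [  3.  -43.3] 24.3
ss [   1.2 -127.2] 23.6
46.95
```

All four are within about 2 mm of their bay middles, so I'm handing in.

```bash
python3 -c "
from cell import env
print(env.sign_off())"
```

```text
the job is handed in; nothing more can be done
None
```

All four spools are on the rack rails in reverse order, and I handed the job in at about 47 s of robot time. From the robot's left, the bays now hold big wide, small wide, big slim and small slim.

- **Last check:** In the final top view all four stand upright on both rails. They measured +126.3, +43.8, −43.3 and −127.2 mm against bay middles of +126, +42, −42 and −126 mm. That is within about 2 mm, the same as the camera calibration. The gripper was well clear of everything.
- **Big wide:** My first grasp was off-centre, so the spool came down about 11 mm left of its bay middle. I picked it up again and centred it.
- **Small wide:** The first grasp closed on nothing, most likely because I lifted before the fingers had closed. The second try held.
- **Tool tilt:** The tool drifted to about 5° of tilt over the run, in the plane of the flanges. The final measurements show no effect on the placement.

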